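# Hold a glued gear case under pressure in a ratchet clamp

### The arm

A 6-joint arm with a two-finger parallel gripper is mounted at the origin on the work surface. World frame = base frame: x ahead of the robot, y to its left, z up, the work surface at z = 0. Lengths are in m, angles in rad, forces in N, time in s.
With the tool pointing down it reaches from about 0.325 to 0.775 m from the base axis. Payload 9.3 kg.
Tool frame: the origin (TCP) lies on the centre line of the jaws, within the pads' length; the fingertips stand 14 mm ahead of it and the grasp point (between the pads) lies 5 mm behind it (env.nose_length is the distance from the TCP to the fingertips, in m); y points along the fingers, x is the direction in which the jaws open and shut, and the axes are right-handed (so a half turn about y gives the same grasp; the last joint's range is limited). The gripper opens to 85 mm and grips with 20 to 120 N. Pads are 22 mm wide; open, the fingers measure 114 mm over their backs; the gripper's body (76 mm by 85 mm) begins 54 mm behind the grasp point. The pads swing forward as they close: fully open they stand 13 mm farther back than shut.
Start: joints at [-1.445, 0.259, 0.021, 1.334, 0, 1.418], TCP at [0.151, -0.529, 0.245] pointing down, gripper open.
Joint ranges: [-3.04, 3.04], [-0.91, 1.82], [-1.04, 1.36], [-1.92, 1.95], [-1.52, 1.45], [-3.14, 3.14]. Speed limits (rad/s): [2.22, 2.22, 2.79, 3.14, 3.14, 3.14].

### API

Orientations are given as a rotation vector (axis times angle).
In Python, from cell import env, jaws, kin, optics, close_job, current_time, current_q, current_joint_velocities, current_effort, current_position, current_ee_rot, current_ft_force, current_torque, current_width gives the robot as it stands. The module is installed in compiled form; this text tells all that it offers. Calls block until the motion is done:
- env.movep(position, orientation): joint-space move of the TCP to a pose.
- env.move_linear(position, max_speed=0.15, orientation=None): straight line of the TCP; orientation=None keeps the orientation; max_speed is the mean speed in m/s.
- env.movej(angles): joint-space move.
- jaws.move_gripper(opening, strength=None): finger opening in m; strength is the grip in N (None keeps the last); returns when the fingers have stopped.
- env.dwell(seconds).
- kin.inverse_kinematics(position, orientation): joint angles nearest the present ones, or None.
- optics.get_image(name): name is "scene" or "top" or "wrist"; returns a dict with "pixels" (384x512x3 uint8, red, green, blue), "camera_matrix" (3x3 intrinsics, pixels), "xyz" and "rotation" of the camera in the world. Camera axes: x right, y down, z forward; pixel columns grow to the right and rows downward; lengths in m; the calibration is good to about 2 mm. A picture is of the moment at which its call begins. There is no depth.
A pose or a line that the arm cannot do raises env.MotionError and nothing moves.
- close_job(): hands the job in, once; it reports no verdict.
Trained networks look in the newest picture that a camera, given by its name, has taken for a name from the list of things; names that differ only in an ending like _2 or _b are one class to them, and where a whole thing is asked for, a point or a joint stands for the part that bears it (a point fixed in the world has none). Each returns a list of dicts, best first, with "conf" (0 to 1); they miss things now and then, are a little off and sometimes report something else, mostly with a low value. They report only what shows in the picture. A call takes as long as a camera call. They do not tell look-alikes from the thing itself.
- optics.outline_of(camera, target): "region" (384x512 bool, what is visible of it) and "point" ([column, row] in pixels, amid what is visible of it).
Readings, each from a call of its own:
- current_time(): time.
- current_q(): joint angles.
- current_joint_velocities(): joint speeds.
- current_effort(): joint torques, N m.
- current_position(): TCP position.
- current_ee_rot(): TCP orientation.
- current_ft_force(): force on the tool from outside, world axes, zero at the start.
- current_torque(): the same for the moment, N m.
- current_width(): finger opening in m.
Only numpy, scipy, OpenCV 4.12 (cv2) and the standard library are available. Lean on these libraries where they do the work, as an engineer would, in place of code of your own. Each camera call takes 0.05 s, during which the arm holds its last target.

### The job

On the repair bench, lift the clear hood off the glued gear case and set it upright, flat on the floor of the steel tray. Then pump the orange trigger of the blue ratchet clamp until its pad presses the case against the end jaw: stop when the yellow band of the pressure pin has gone into the sleeve and only green and red still show, never letting the sleeve's edge come well into the red. Finish while still holding the trigger pulled so that this pressure stays on; work the clamp by its trigger only, and leave the other things on the bench where they are.

Things in the scene. Friction and masses are not known exactly. Their poses are not given: they have to be found in the camera images.
- clamp: Blue ratchet clamp on a plywood base 100 x 330 x 12 mm, fixed. Origin under the base on the bench; base x -50..50, y -160..170. y is the rod's direction: trigger and grip at -y, gear case and end jaw at +y. Blue side plates x +-20, y -152..-2, top z 57; ears beside the trigger y -65..-35, top z 87. Rod axis z 38. End jaw face y 150, 60 wide, top z 61. Pad's free face at y 60 + joint jaw_advance (mm).
- trigger: Orange trigger lever, turning about clamp x. Origin on its pivot axis (clamp frame y -50, z 75 mm); its z axis runs up the lever to the cross bar, 62 mm from the pivot.
- grip_top (a point): Top centre of the fixed black grip post behind the trigger, 28 (x) x 20 (y) mm, clamp frame y -146..-126, top z 142 mm. Its face is 69 mm from the bar's centre at rest, 47 mm from it fully pulled.
- trigger_bar (a point): Orange round cross bar on top of the trigger, 14 mm diameter, 50 mm long, a roller that turns freely about its own axis; this point is its centre, x along it. At rest 62 mm straight above the pivot (clamp frame y -50, z 137). Orange lever under its middle, 14 wide, 8 thick. Take it from above, fingers on its +y and -y sides, or hook it from the front (+y); pull towards the grip post (clamp -y).
- trigger_angle (a joint): Trigger angle, rad: 0 at rest, 0.36 fully pulled (bar 22 mm towards clamp -y, 4 mm down). A spring returns it (2 to 4 N at the bar); loaded it needs up to 15 N. A full pull moves the drive pawl 10 mm; it takes up 1 to 8 mm before it meets a tooth, then pushes the rod. Teeth are 8 mm apart: usually one tooth a pull. Let it come back fully (below 0.02) between pulls.
- jaw_advance (a joint): Advance of rod and sleeve towards the case, m, 0 to 0.072; starts between 0.004 and 0.022. Moved by the trigger only. When the trigger goes back a second pawl lets the rod back off by up to one tooth (8 mm), no more, so pressure falls when the trigger is let go.
- jaw: Steel rod with a dark round sleeve on its front; sleeve 24 mm diameter, 30 mm long, origin at the centre of the sleeve's rear end, axis along y. The pressure pin slides into it. Not to be touched.
- pad_press (a joint): How far the sprung pressure pin is pushed into the sleeve, m: 0 free, 0.024 fully in; 1 N per mm. The pin (18 mm diameter) has three bands, from the sleeve outwards: yellow 6 mm, green 12 mm, red 6 mm. Right pressure: 0.006 to 0.018 (6 to 18 N); above 0.021 the case is crushed.
- pad: Pressure pin with its black rubber disc at the front of the pin, 36 mm diameter, 6 mm thick, that presses on the case. Origin on the pin's axis (along y), 24 mm behind the disc's rear side. Not to be touched by the robot.
- gear_case: Gear case of two grey metal halves with an amber glued seam, 44 (x) x 50 (y) x 52 mm high, 0.25 to 0.5 kg, loose, standing on the clamp base against the end jaw (its face to the pad at clamp frame y 100). Origin at the centre of its underside (12 mm above the bench). Stays where it is.
- hood: Clear bluish plastic hood standing loosely over the case on the clamp base: 60 (x) x 59 (y) x 58 mm high, open underneath and on its +y side (towards the end jaw), walls 3 mm, 4 to 5 mm of play about the case; about 0.1 kg. Its wall keeps the pad off the case. Origin at the centre of its underside (the walls reach y -31..28). Lift it straight up by at least 60 mm. z up.
- hood_handle (a point): Red block handle on the hood's top, 40 (x) x 14 (y) x 24 mm high; this point is its middle, 4 mm towards the hood's -y, 72 mm above the hood's underside. Handle top 82 mm above the underside. Pinch it from above across its 14 mm.
- tray: Shallow steel tray, 150 (x) x 190 (y) mm outside, walls 3 mm thick and 18 mm high, fixed. Origin at the centre of its underside; inner floor 3 mm above the bench. A drive roller stands in it near its +y end, the rest is free.
- drive_roller: White plastic roller, 24 mm diameter, 22 mm high, in the tray near its +y end. Origin under its centre. Leave alone.
- belt_wheel: White ring, 56 mm diameter, 10 mm high, on the mat beside the clamp. Origin under its centre. Leave alone.
- screwdriver: Yellow screwdriver, 190 mm long, lying on the mat to the right of the clamp. Leave alone.
- tumbler: Glass tumbler, 72 mm diameter, 90 mm high, at the back. Leave alone.
- motor: Small steel motor, 44 mm diameter, lying at the back. Leave alone.
- oil_bottle: Yellow bottle, 40 mm diameter, 110 mm high, at the back right. Leave alone.
Things that resemble listed ones, but are neither listed nor needed, are in the scene too. What is shaped like the hood but pink or purple is not meant.

How it is judged:
On the way, in this order (a step that is already met when the one before it is completed fails the run):
1. the hood stands upright in the tray, let go (x of hood in the frame of tray between -0.06 and 0.06 m and y of hood in the frame of tray between -0.075 and 0.075 m and z of hood in the frame of tray below 0.008 m and angle between hood's own z axis and vertical below 0.12 rad and linear speed of hood below 0.03 m/s and not (contact force between the fingers and hood above 0.1 N) and contact force between hood and tray above 0.3 N), for 0.2 s.
2. the pad touches the gear case (contact force between pad and gear_case above 0.5 N and value of joint trigger_angle above 0.03 rad), for 0.05 s.
At the end, for the whole second after the job is handed in: Hood upright on the tray floor, let go (within 60 mm in x, 75 mm in y of its centre). Pad on the gear case, pin 6 to 18 mm in (over 4 N), case in place to 7 mm (sideways 8), all still. Fingers hold the trigger pulled (over 0.05 rad, 0.8 N) (all of step 1 and value of joint pad_press between 0.006 and 0.018 m and contact force between pad and gear_case above 4 N and value of joint trigger_angle above 0.05 rad and contact force between the fingers and trigger above 0.8 N and x of gear_case in the frame of clamp between -0.008 and 0.008 m and y of gear_case in the frame of clamp between 0.118 and 0.132 m and z of gear_case in the frame of clamp below 0.016 m and linear speed of gear_case below 0.02 m/s); the arm keeps its last pose, push and grip.
It fails at once if the case is crushed: pin more than 21 mm in (value of joint pad_press above 0.021 m).
It fails at once if the jaw or pad is pushed by hand instead of by the trigger (contact force between any of the fingers, the arm and jaw above 1 N).
It fails at once if the hood is dropped or thrown (faster than 1.2 m/s) (linear speed of hood above 1.2 m/s).
It fails at once if another thing on the bench is moved by more than 25 mm (distance of any of screwdriver, drive_roller, belt_wheel, tumbler, motor, oil_bottle from where it was at the start of the episode above 0.025 m).
It also fails if it takes over 59 s, if anything falls off the work surface, if the arm or the gripper's body presses on something with over 40 N, if the wrist force passes 120 N, or if a joint passes its speed limit or range.

## Working session

There is one attempt and no reset: what is moved stays moved. The work goes in short steps, each a Python script; the robot and the scene stay as the last script left them, time stands still between calls to the robot, and variables do not carry over. Pictures are saved under pics/ and viewed, and the job is handed in when it is done.

```bash
mkdir -p pics; ls
cat > h.py <<'E'
import numpy as np, cv2
from cell import *
def snap(cam,fn):
    im=optics.get_image(cam); cv2.imwrite('pics/'+fn,im['pixels'][:,:,::-1]); return im
def ray(im,px):
    K=np.array(im['camera_matrix']);R=np.array(im['rotation']);
    if R.shape!=(3,3): R=cv2.Rodrigues(R.astype(float))[0]
    d=R@np.linalg.inv(K)@np.array([px[0],px[1],1.0]); return np.array(im['xyz']),d
def onz(im,px,z):
    o,d=ray(im,px); return o+d*(z-o[2])/d[2]
def proj(im,p):
    K=np.array(im['camera_matrix']);R=np.array(im['rotation'])
    if R.shape!=(3,3): R=cv2.Rodrigues(R.astype(float))[0]
    c=K@(R.T@(np.array(p)-np.array(im['xyz']))); return c[:2]/c[2]
E
python3 - <<'E'
from h import *
for c in ['scene','top','wrist']:
    im=snap(c,c+'0.png'); print(c,im['xyz'],np.array(im['rotation']).round(3).tolist(),np.array(im['camera_matrix']).round(1).tolist())
    for t in ['hood_handle','hood','trigger_bar','trigger','grip_top','tray','clamp','gear_case','jaw','pad','drive_roller','belt_wheel']:
        for r in optics.outline_of(c,t):
            m=r['region']; ys,xs=np.where(m); print(c,t,round(r['conf'],2),np.round(r['point'],1),xs.min(),xs.max(),ys.min(),ys.max())
print(current_time(),current_ee_rot(),current_width(),env.nose_length)
E
```

```text
pics
scene [0.91420931 0.52719729 1.09270823] [-0.814, -2.734, 0.826] [[410.4, 0.0, 253.9], [0.0, 410.4, 191.8], [0.0, 0.0, 1.0]]
scene hood_handle 0.79 [299.4 175.7] 290 312 164 192
scene hood_handle 0.72 [329.4 210.7] 315 340 198 227
scene hood_handle 0.68 [277.6 206. ] 263 290 192 221
scene hood_handle 0.67 [247.6 251.7] 236 258 236 265
scene hood_handle 0.61 [286.9 147.3] 274 295 134 159
scene hood 0.92 [247.5 252.2] 236 258 236 266
scene hood 0.86 [325.6 213.4] 315 339 198 226
scene hood 0.83 [272.5 205.5] 263 291 192 223
scene hood 0.81 [299.7 176. ] 289 313 163 192
scene hood 0.57 [282.3 148. ] 274 295 135 159
scene trigger_bar 0.48 [244.9 156.1] 235 252 146 169
scene trigger 0.42 [243.  156.1] 236 250 147 170
scene grip_top 0.66 [248.4 179.4] 213 298 131 233
scene tray 0.17 [270.9 206.2] 263 290 192 223
scene clamp 0.61 [248.3 178.1] 213 298 131 233
scene gear_case 0.7 [165.2 152.9] 160 173 137 164
scene jaw 0.76 [253.8 183.5] 227 270 153 200
scene pad 0.62 [266.4 193.4] 259 270 189 200
scene drive_roller 0.55 [363.  304.2] 361 367 303 308
scene belt_wheel 0.7 [224.9 206.1] 2
[... 823 characters left out ...]
p trigger_bar 0.34 [113.4 138.5] 99 132 121 151
top trigger 0.5 [309.5 210.1] 306 314 199 222
top grip_top 0.88 [291.3 216.7] 224 352 195 237
top tray 0.82 [140.4 234.2] 98 178 200 270
top tray 0.65 [293.4 217.9] 225 350 195 237
top clamp 0.95 [292.1 213. ] 225 350 195 236
top clamp 0.28 [267.6 214.1] 262 273 212 219
top jaw 0.87 [283.3 212.9] 262 335 211 220
top pad 0.52 [263.1 217.3] 262 273 211 220
top belt_wheel 0.59 [111.9 140.9] 99 132 121 151
top belt_wheel 0.53 [285.7 175. ] 280 300 170 189
wrist [ 0.22361325 -0.50676081  0.37408702] [2.307, -1.739, -0.265] [[299.1, 0.0, 255.6], [0.0, 299.1, 193.5], [0.0, 0.0, 1.0]]
1.95 [-1.32832774  1.00138172 -1.00140595] 0.08561816198082539 0.014
```

Run:
```python
import cv2
a=cv2.imread('pics/top0.png');b=cv2.imread('pics/scene0.png')
cv2.imwrite('pics/top0z.png',cv2.resize(a[110:310,80:370],(800,552),interpolation=cv2.INTER_CUBIC))
cv2.imwrite('pics/scene0z.png',cv2.resize(b[110:340,150:440],(756,600),interpolation=cv2.INTER_CUBIC))
```

```text
(no output)
```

View pics/top0z.png

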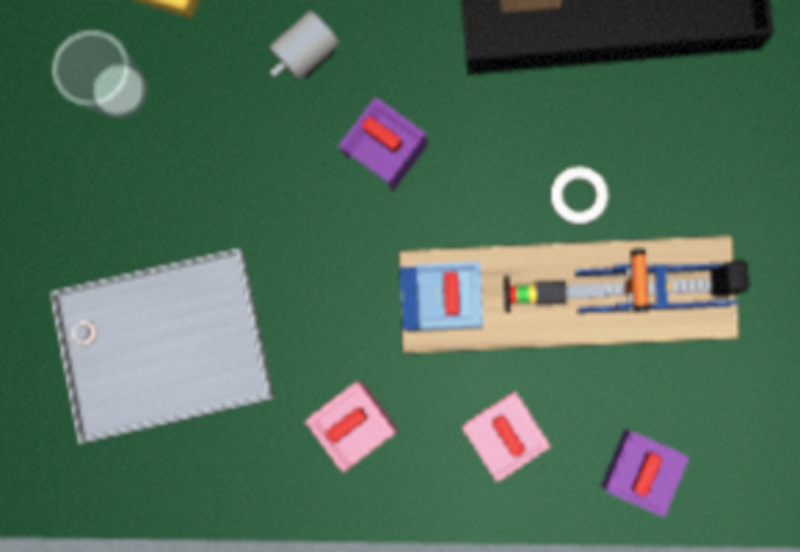

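View pics/scene0z.png

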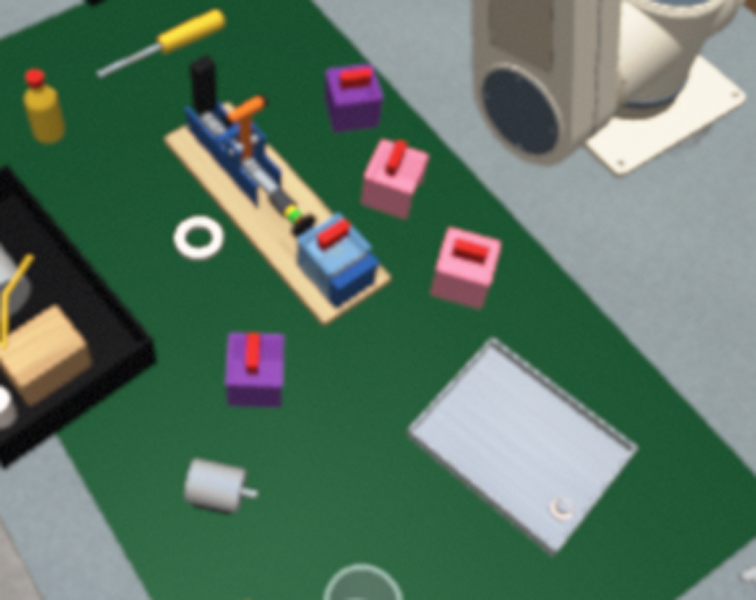

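View pics/scene0.png

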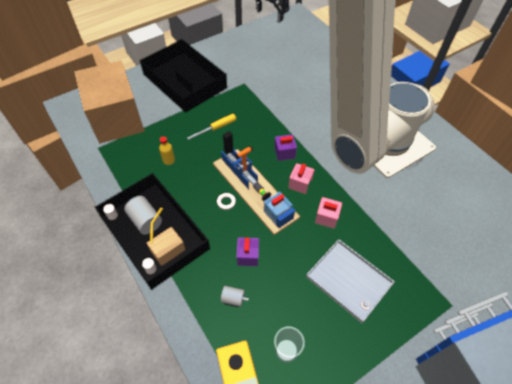

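The top view shows the clamp base (zoom corners (400,252) to (738,338)). The blue hood is at (447,297) with its red handle at (452,293), and the open dark blue side behind it is the end jaw. The tray is at the left, with the roller at (84,333). The pink and purple look-alikes stand around the clamp. Next I fit the poses.

Run:
```python
from h import *
from scipy.optimize import least_squares
import pickle
im=optics.get_image('top'); sc=optics.get_image('scene')
pickle.dump((im,sc),open('ims.pkl','wb'))
Z=800/290
z2p=lambda p:(np.array(p)/[Z,552/200]+[80,110])
def fit(px,loc,z,init=None):
    W=np.array([onz(im,p,z)[:2] for p in px]); L=np.array(loc)
    a=W-W.mean(0);b=L-L.mean(0)
    th=np.arctan2((b[:,0]*a[:,1]-b[:,1]*a[:,0]).sum(),(a*b).sum())
    R=np.array([[np.cos(th),-np.sin(th)],[np.sin(th),np.cos(th)]])
    t=W.mean(0)-R@L.mean(0); res=W-(L@R.T+t)
    return t,th,res,W
# clamp: +y side is image left
px=[z2p(p) for p in [(400,252),(733,237),(738,338),(403,352)]]
# left=+y. up = ? world +x ; clamp x: right-handed, y left, z up(towards camera) -> x up
t,th,res,W=fit(px,[(.05,.17),(.05,-.16),(-.05,-.16),(-.05,.17)],.012)
print('clamp',t.round(4),th,res.round(4).tolist())
px=[z2p(p) for p in [(52,291),(239,249),(271,398),(81,442)]]
t2,th2,res2,W=fit(px,[(.075,.095),(.075,-.095),(-.075,-.095),(-.075,.095)],.018)
print('tray',t2.round(4),th2,res2.round(4).tolist())
def C(p): 
    c,s=np.cos(th),np.sin(th); return np.array([t[0]+c*p[0]-s*p[1],t[1]+s*p[0]+c*p[1],p[2]])
for n,p in dict(bar=(0,-.05,.137),grip=(0,-.136,.142),jaw=(0,.15,.061),handle_n=(0,.121,.094),hoodc=(0,.125,.07)).items():
    w=C(p); print(n,w.round(4),'top',proj(im,w).round(1),'scene',proj(sc,w).round(1))
print('handle from top',onz(im,(244.1,215),.094), onz(im,z2p((452,293)),.094))
# scene handle zoom (334,235)
hp=np.array([334/ (756/290)+150,235/(600/230)+110]); print('handle scene',hp,onz(sc,hp,.094))
print('bar top', onz(im,z2p((638,279)),.144),'bar scene',onz(sc,(246/(756/290)+150,109/(600/230)+110),.14))
print('roller',onz(im,z2p((84,333)),.025))
```

```text
clamp [ 0.5016 -0.0908] 0.055614435431840165 [[-0.0009, -0.0007], [0.0, -0.0004], [0.0002, 0.0013], [0.0006, -0.0002]]
tray [0.447  0.3115] 0.24098976235884692 [[0.0005, -0.0012], [-0.0011, 0.0018], [-0.0002, 0.0011], [0.0007, -0.0016]]
bar [ 0.5044 -0.1407  0.137 ] top [312.2 212. ] scene [244.1 151.5]
grip [ 0.5091 -0.2266  0.142 ] top [348.  210.3] scene [227.8 133. ]
jaw [0.4932 0.059  0.061 ] top [231.7 217.7] scene [284.2 210.8]
handle_n [0.4949 0.03   0.094 ] top [242.4 216.3] scene [278.7 198. ]
hoodc [0.4946 0.034  0.07  ] top [241.1 217. ] scene [279.1 203.3]
handle from top [0.49811649 0.02566663 0.094     ] [0.49517634 0.02624808 0.094     ]
handle scene [278.12169312 200.08333333] [0.50053036 0.03500267 0.094     ]
bar top [ 0.50584107 -0.13770171  0.144     ] bar scene [ 0.50553132 -0.13729345  0.14      ]
roller [0.45680366 0.3845234  0.025     ]
```

```bash
cat >> h.py <<'E'
TC=np.array([0.5016,-0.0908]); THC=0.0556; TT=np.array([0.447,0.3115]); THT=0.241
def fr(t,th,p):
    c,s=np.cos(th),np.sin(th); return np.array([t[0]+c*p[0]-s*p[1],t[1]+s*p[0]+c*p[1],p[2]])
def C(*p): return fr(TC,THC,p)
def T(*p): return fr(TT,THT,p)
def ori(th,sgn=1,tilt=0.):
    # tool x along frame y (sgn), tool y down; tilt: rotate about frame x, top going to -y
    ex=np.array([np.cos(th),np.sin(th),0]);ey=np.array([-np.sin(th),np.cos(th),0])
    X=sgn*ey;Y=np.array([0,0,-1.]);R=np.column_stack([X,Y,np.cross(X,Y)])
    R=cv2.Rodrigues(ex*tilt)[0]@R
    return cv2.Rodrigues(R)[0].ravel()
E
python3 - <<'E'
from h import *
import pickle
R=cv2.Rodrigues(np.array(current_ee_rot()))[0];print(R.round(2))
d=np.array([ 0.22361325,-0.50676081 , 0.37408702])-current_position();print('cam off tool',R.T@d, cv2.Rodrigues(np.array([2.307,-1.739,-.265]))[0].T@R)
for s in (1,-1):
  for n,p,th in [('hood',C(0,.121,.2),THC),('tray',T(0,-.025,.12),THT),('bar',C(0,-.05,.16),THC)]:
    print(s,n,kin.inverse_kinematics(p,ori(th,s)))
  print(s,'pulled',kin.inverse_kinematics(C(0,-.072,.14),ori(THC,s,.36)))
E
```

```text
[[ 0.28 -0.    0.96]
 [-0.96  0.    0.28]
 [-0.   -1.   -0.  ]]
cam off tool [-0.00126701 -0.12881592  0.07553713] [[ 9.99999910e-01  4.17951285e-04  6.73752063e-05]
 [ 1.88581365e-04 -2.97289057e-01 -9.54787506e-01]
 [-3.79024753e-04  9.54787433e-01 -2.97289109e-01]]
1 hood [-0.10885752  0.18509271 -0.19297914  1.19272447  0.         -0.16445752]
1 tray [ 0.40860515  0.30344511 -0.2461032   1.02124801  0.          0.16760515]
1 bar [-0.43242048  0.25427085 -0.20681564  1.10970983  0.         -0.48802048]
1 pulled [-0.61894116  0.39946715 -0.09837228  1.30384303  0.2787186  -0.70706899]
-1 hood [-1.08857525e-01  1.85092709e-01 -1.92979144e-01  1.19272447e+00
  4.44089210e-16  2.97713513e+00]
-1 tray [ 0.40860515  0.30344511 -0.2461032   1.02124801  0.         -2.9739875 ]
-1 bar [-4.32420476e-01  2.54270855e-01 -2.06815642e-01  1.10970983e+00
  4.44089210e-16  2.65357218e+00]
-1 pulled [-0.61894116  0.39946715 -0.09837228  1.30384303  0.2787186   2.43452367]
```

Run:
```python
from h import *
env.movep(C(0,.121,.20),ori(THC,1))
im=snap('wrist','w1.png')
for t in ['hood_handle','hood']:
    for r in optics.outline_of('wrist',t)[:3]:
        ys,xs=np.where(r['region']);print(t,round(r['conf'],2),np.round(r['point'],1),xs.min(),xs.max(),ys.min(),ys.max(), onz(im,r['point'],.094))
print('exp handle top',proj(im,C(0,.121,.094)),'now',current_time(),current_position())
for a in (-.02,.02):
  for b in (-.007,.007): print(proj(im,C(a,.121+b,.094)).round(1))
```

```text
hood_handle 0.96 [369.5  48.1] 315 424 0 100 [0.37834387 0.10572148 0.094     ]
hood_handle 0.72 [67.1 16.5] 0 102 0 40 [ 0.36993164 -0.10724379  0.094     ]
hood_handle 0.68 [308.1 311.5] 271 349 262 351 [0.60444468 0.08585761 0.094     ]
hood 0.94 [371.5  52.8] 315 424 0 101 [0.38130875 0.10766742 0.094     ]
hood 0.93 [202.1  34.8] 149 249 0 83 [ 0.37628103 -0.01365667  0.094     ]
hood 0.92 [257.7 182.9] 223 290 148 222 [0.48225039 0.03161844 0.094     ]
exp handle top [254.89757274 197.53211257] now 4.5417 [0.49499349 0.02939039 0.19999813]
[246.2 174. ]
[263.5 173.9]
[246.7 220. ]
[263.2 220. ]
```

View pics/w1.png

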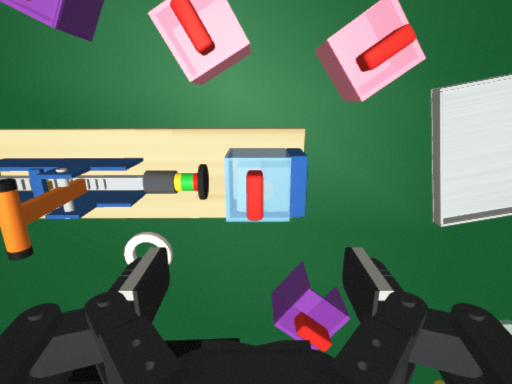

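The wrist view shows the handle at columns 246–263 and rows 171–220, which matches the prediction to a pixel. The pad disc is at (203,182), with the bands behind it. Grasping now.

Run:
```python
from h import *
env.move_linear(C(0,.121,.088),max_speed=.15)
jaws.move_gripper(0.0,strength=30)
print('w',current_width(),current_time())
env.move_linear(C(0,.121,.175),max_speed=.12)
print('w',current_width(),current_ft_force(),current_time())
im=snap('wrist','w2.png')
```

```text
w 0.013340081206769093 6.0917
w 0.013350415544084752 [-0.29233713  0.27495369 -0.90150315] 6.9667
```

View pics/w2.png

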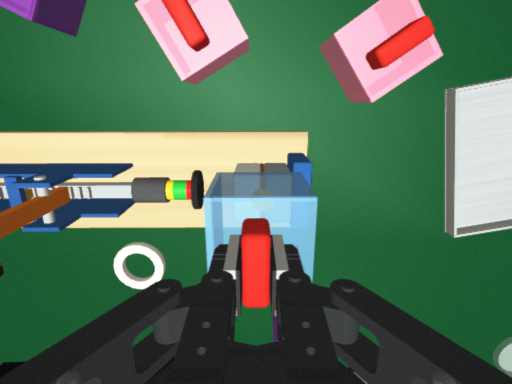

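```bash
python3 - <<'E'
from h import *
env.movep(T(0,-.029,.17),ori(THT,1))
env.move_linear(T(0,-.029,.10),max_speed=.12)
env.move_linear(T(0,-.029,.082),max_speed=.04)
f0=np.array(current_ft_force())
for z in (.081,.080,.079,.0785):
    env.move_linear(T(0,-.029,z),max_speed=.03)
    f=np.array(current_ft_force());print(z,(f-f0).round(2),current_position()[2])
    if f[2]-f0[2]>1.5: break
im=snap('wrist','w3.png')
jaws.move_gripper(.04)
env.move_linear(T(0,-.029,.19),max_speed=.15)
im=snap('wrist','w4.png'); snap('top','t4.png')
print(current_time())
for p in [(-.02,-.029+.007),(.02,-.029+.007),(-.02,-.036),(.02,-.036)]: print(proj(im,T(*p,.085)).round(1))
E
python3 -c "
import cv2,numpy as np
a=cv2.imread('pics/w3.png');b=cv2.imread('pics/w4.png');c=cv2.imread('pics/t4.png')[170:362,60:316]
cv2.imwrite('pics/c4.png',np.vstack([cv2.resize(np.hstack([a,b]),(800,300)),cv2.resize(c,(400,300))if 0 else np.hstack([cv2.resize(c,(400,300)),np.zeros((300,400,3),np.uint8)])]))"
```

```text
0.081 [ 1.49  0.3  -0.96] 0.08109497930967642
0.08 [ 0.32 -0.66 -1.32] 0.07997843653393137
0.079 [ 0.18 -0.22 -0.27] 0.07909316466363873
0.0785 [-0.49 -1.66  5.31] 0.07901461097804843
11.775
[262.8 175. ]
[262.4 221.3]
[245.3 175. ]
[245.8 221.3]
```

View pics/c4.png

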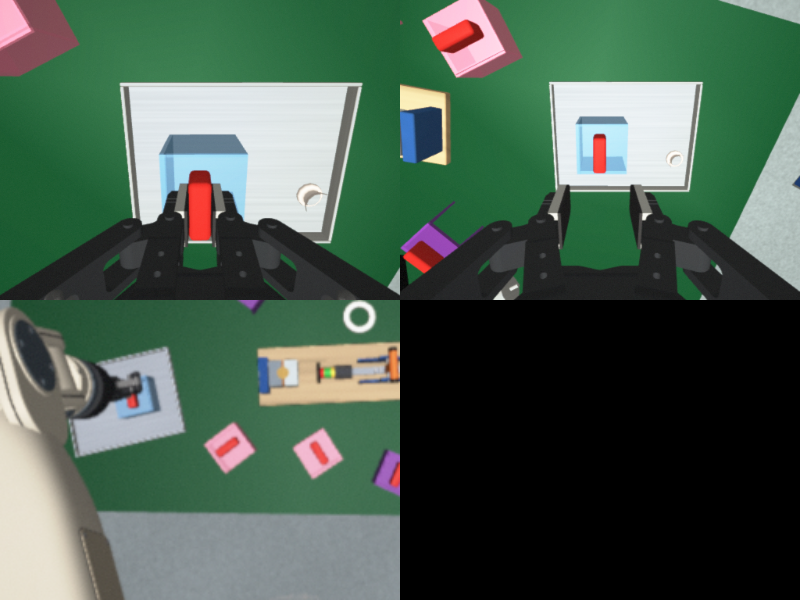

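The hood stands flat in the tray: contact came at the expected height, the view shows it upright, and it is clear of the roller. The case is still at its place. Now to the trigger.

Run:
```python
from h import *
env.movep(C(0,-.05,.205),ori(THC,1))
im=snap('wrist','w5.png')
for r in optics.outline_of('wrist','trigger_bar')[:2]:
    ys,xs=np.where(r['region']);print(round(r['conf'],2),np.round(r['point'],1),xs.min(),xs.max(),ys.min(),ys.max())
for p in [(-.025,-.057),(.025,-.057),(-.025,-.043),(.025,-.043)]: print(proj(im,C(*p,.137)).round(1))
print(current_time(),current_width())
for y in (94,100,124): print('disc/case',y,proj(im,C(0,y/1000,.038)).round(1))
```

```text
0.57 [255.2 215. ] 247 268 176 256
[242.3 179.9]
[243.2 246.3]
[263.  179.9]
[262.4 246.3]
13.45 0.03999555900207278
disc/case 94 [394.6 179.1]
disc/case 100 [400.5 179.1]
disc/case 124 [424.  179.1]
```

View pics/w5.png

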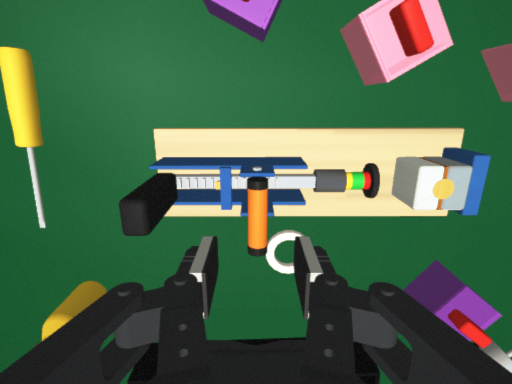

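Bar at columns 247–268, about 3 mm further +y than the nominal; disc at column ~375, gap to the case about 22 mm. I'll pinch the bar, find its rest stop by force, and pull once.

```bash
cat >> h.py <<'E'
import json,os
def Y0(): return json.load(open('y0.json'))
EY=np.array([-np.sin(THC),np.cos(THC),0])
def pose(a,y0): return C(0,y0-.062*np.sin(a),.075+.062*np.cos(a)),ori(THC,1,a)
def goto(a,sp=.08):
    p,o=pose(a,Y0()); env.move_linear(p,max_speed=sp,orientation=o)
def fy(): return float(np.dot(current_ft_force(),EY))
def ypos(): 
    d=np.array(current_position())[:2]-TC; return float(-np.sin(THC)*d[0]+np.cos(THC)*d[1])
E
python3 - <<'E'
from h import *
json.dump(-.047,open('y0.json','w'))
env.move_linear(C(0,-.047,.137),max_speed=.15)
f0=fy(); print('f0',f0,ypos())
jaws.move_gripper(0,strength=40)
print('w',current_width(),'f',fy()-f0,ypos())
for i in range(7):
    y=-.047+.001*i
    env.move_linear(C(0,y,.137),max_speed=.03)
    print(y,round(ypos(),5),round(fy()-f0,2))
    if fy()-f0<-6: break
print(current_time())
json.dump(f0,open('f0.json','w'))
E
```

```text
f0 -0.14142639619998967 -0.04684924832779578
w 0.01251314972183402 f -4.303222490496695 -0.04780003369315878
-0.047 -0.04782 -3.28
-0.046 -0.0476 -9.01
14.9
```

```bash
cat >> h.py <<'E'
def st(tag=''):
    y=ypos(); a=np.arcsin(np.clip((Y0()-y)/.062,-1,1)); print(tag,'t%.2f a=%.3f fy=%.2f'%(current_time(),a,fy()),'w%.4f'%current_width())
def pull(a,n=3,a0=0.):
    for x in np.linspace(a0,a,n+1)[1:]: goto(x); st()
def rel(): 
    goto(.1,.1); goto(-.01,.06); st('rel')
E
python3 - <<'E'
from h import *
json.dump(-.048,open('y0.json','w'))
pull(.35,4)
im=snap('wrist','w6.png')
rel()
im=snap('wrist','w7.png')
E
python3 -c "
import cv2,numpy as np
a=cv2.imread('pics/w6.png');b=cv2.imread('pics/w7.png')
cv2.imwrite('pics/c6.png',cv2.resize(np.hstack([a,b]),(800,300)))"
```

```text
t15.15 a=0.100 fy=1.63 w0.0125
 t15.40 a=0.185 fy=2.69 w0.0124
 t15.65 a=0.277 fy=1.32 w0.0123
 t15.90 a=0.366 fy=0.57 w0.0121
rel t16.62 a=-0.002 fy=-1.92 w0.0125
```

View pics/c6.png

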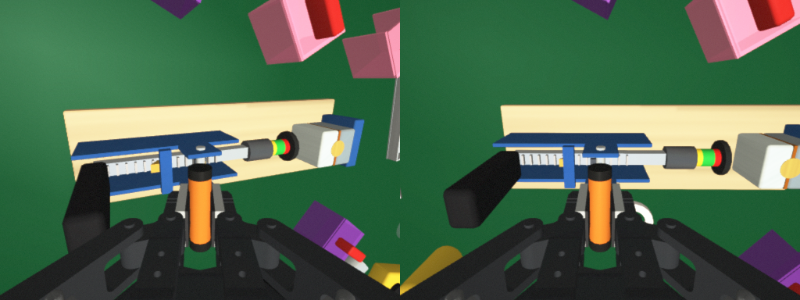

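```bash
python3 - <<'E'
from h import *
import pickle
pull(.35,2)
im=snap('wrist','w8.png'); 
def crop(im,fn):
    q=[proj(im,C(*p)) for p in [(-.05,0,.012),(.05,0,.012),(-.05,.17,.012),(.05,.17,.012)]]
    q=np.array(q); 
    print({y:proj(im,C(0,y/1000,.038)).round(1).tolist() for y in (60,80,90,100)}, 'case',[proj(im,C(s,.1,.012)).round(1).tolist() for s in(-.022,.022)])
crop(im,0)
rel()
im=snap('wrist','w9.png'); crop(im,0)
E
python3 -c "
import cv2,numpy as np
a=cv2.imread('pics/w8.png')[100:250,260:512];b=cv2.imread('pics/w9.png')[100:250,260:512]
cv2.imwrite('pics/c8.png',cv2.resize(np.vstack([a,b]),None,fx=2,fy=2,interpolation=cv2.INTER_CUBIC))"
```

```text
t17.00 a=0.207 fy=0.42 w0.0122
 t17.32 a=0.370 fy=1.02 w0.0123
{60: [351.6, 186.8], 80: [369.3, 184.7], 90: [377.9, 183.7], 100: [386.2, 182.7]} case [[370.2, 155.5], [365.5, 196.7]]
rel t18.04 a=-0.001 fy=-0.29 w0.0125
{60: [390.3, 199.7], 80: [415.4, 199.8], 90: [428.0, 199.8], 100: [440.6, 199.9]} case [[427.9, 166.0], [419.5, 213.7]]
```

View pics/c8.png

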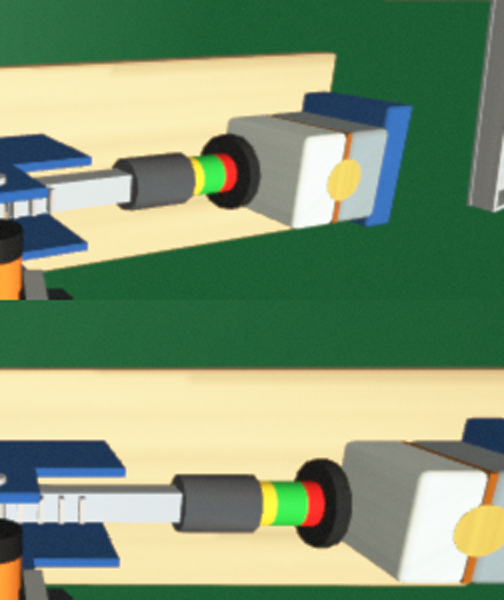

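```bash
python3 - <<'E'
from h import *
pull(.35,5)
im=snap('wrist','w10.png'); 
rel()
im=snap('wrist','w11.png')
E
python3 -c "
import cv2,numpy as np
a=cv2.imread('pics/w10.png')[100:250,260:512];b=cv2.imread('pics/w11.png')[100:250,260:512]
cv2.imwrite('pics/c10.png',cv2.resize(np.vstack([a,b]),None,fx=2,fy=2,interpolation=cv2.INTER_CUBIC))"
```

```text
t18.34 a=0.093 fy=1.67 w0.0123
 t18.59 a=0.164 fy=1.28 w0.0124
 t18.84 a=0.236 fy=0.09 w0.0129
 t19.09 a=0.306 fy=1.22 w0.0123
 t19.34 a=0.369 fy=1.66 w0.0124
rel t20.06 a=-0.000 fy=-0.63 w0.0123
```

View pics/c10.png

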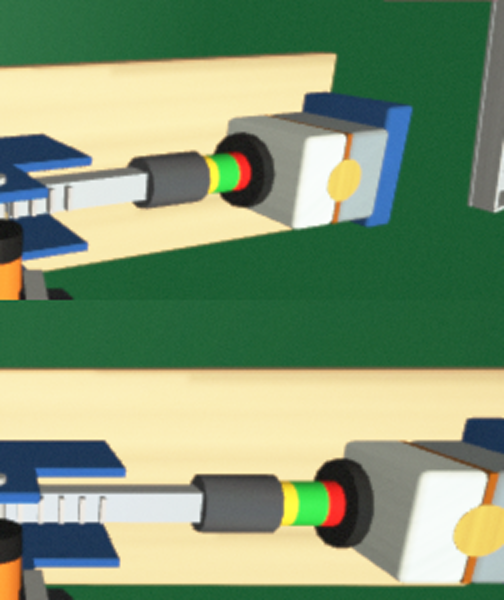

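```bash
cat >> h.py <<'E'
def bands(im,verbose=True):
    hsv=cv2.cvtColor(im['pixels'],cv2.COLOR_RGB2HSV)
    ys=np.arange(.05,.115,.00025); pts=[]
    lab=[]
    out={}
    for off in (-.004,-.002,0,.002,.004):
        cls=[]
        for y in ys:
            c=proj(im,C(off,y,.046)); u,v=int(round(c[0])),int(round(c[1]))
            if not(0<=u<512 and 0<=v<384): cls.append(' ');continue
            h,s,V=hsv[v,u].astype(int)
            k=' '
            if s>120 and V>80:
                k='r' if (h<9 or h>170) else 'y' if 18<=h<=35 else 'g' if 40<h<80 else 'o' if h<18 else ' '
            cls.append(k)
        cls=np.array(cls)
        for k in 'ygr':
            i=np.where(cls==k)[0]
            out.setdefault(k,[]).append((1000*ys[i[0]],1000*ys[i[-1]]) if len(i) else None)
    m={k:(np.median([x for x in v if x],axis=0).round(1).tolist() if any(v) else None) for k,v in out.items()}
    L={k:(m[k][1]-m[k][0] if m[k] else 0) for k in m}
    if verbose: print('bands',m,{k:round(x,1) for k,x in L.items()},'tot %.1f'%sum(L.values()))
    return m
def look(fn): im=snap('wrist',fn); bands(im); return im
E
python3 - <<'E'
from h import *
look('w12.png')
for a in (.1,.18,.24): goto(a)
st(); look('w13.png')
E
```

```text
bands {'y': [65.3, 70.8], 'g': [70.8, 82.3], 'r': [83.3, 89.0]} {'y': 5.5, 'g': 11.5, 'r': 5.7} tot 22.7
 t20.92 a=0.269 fy=1.35 w0.0124
bands {'y': [72.5, 77.3], 'g': [77.5, 89.0], 'r': [90.3, 96.3]} {'y': 4.8, 'g': 11.5, 'r': 6.0} tot 22.3
```

```bash
python3 - <<'E'
from h import *
for i,a in enumerate((.28,.32,.35)):
    goto(a); st(); look('w14_%d.png'%i)
E
python3 -c "
import cv2,numpy as np
a=cv2.imread('pics/w14_2.png')[100:250,260:512]
cv2.imwrite('pics/c14.png',cv2.resize(a,None,fx=3,fy=3,interpolation=cv2.INTER_CUBIC))"
```

```text
t21.22 a=0.305 fy=0.12 w0.0125
bands {'y': [73.5, 78.5], 'g': [78.8, 89.8], 'r': [91.0, 97.3]} {'y': 5.0, 'g': 11.0, 'r': 6.3} tot 22.3
 t21.52 a=0.345 fy=0.35 w0.0123
bands {'y': [75.3, 79.8], 'g': [79.8, 91.3], 'r': [92.5, 98.5]} {'y': 4.5, 'g': 11.5, 'r': 6.0} tot 22.0
 t21.82 a=0.369 fy=1.58 w0.0121
bands {'y': [75.5, 80.0], 'g': [80.0, 91.0], 'r': [92.3, 99.0]} {'y': 4.5, 'g': 11.0, 'r': 6.7} tot 22.2
```

View pics/c14.png

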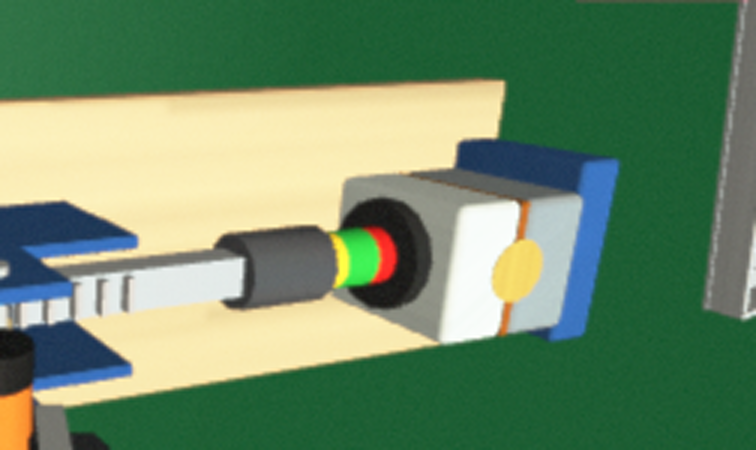

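```bash
python3 - <<'E'
from h import *
rel(); look('w15.png')
for i,a in enumerate((.08,.16,.24,.30,.35)):
    goto(a); st(); 
    if i>=1: look('w16_%d.png'%i)
E
python3 -c "
import cv2,numpy as np
a=cv2.imread('pics/w16_4.png')[100:250,260:512];b=cv2.imread('pics/w15.png')[100:250,260:512]
cv2.imwrite('pics/c16.png',cv2.resize(np.vstack([a,b]),None,fx=2,fy=2,interpolation=cv2.INTER_CUBIC))"
```

```text
rel t22.53 a=0.000 fy=-0.49 w0.0125
bands {'y': [73.8, 78.3], 'g': [79.0, 90.3], 'r': [91.3, 97.0]} {'y': 4.5, 'g': 11.3, 'r': 5.7} tot 21.5
 t22.83 a=0.109 fy=2.34 w0.0125
 t23.08 a=0.186 fy=3.29 w0.0124
bands {'y': [78.0, 79.5], 'g': [79.8, 91.3], 'r': [92.5, 98.0]} {'y': 1.5, 'g': 11.5, 'r': 5.5} tot 18.5
 t23.38 a=0.266 fy=2.10 w0.0124
bands {'y': [90.3, 91.0], 'g': [80.8, 91.5], 'r': [92.8, 98.8]} {'y': 0.7, 'g': 10.7, 'r': 6.0} tot 17.4
 t23.68 a=0.322 fy=2.00 w0.0124
bands {'y': [91.4, 92.4], 'g': [82.5, 91.0], 'r': [92.5, 98.8]} {'y': 1.0, 'g': 8.5, 'r': 6.3} tot 15.8
 t23.98 a=0.367 fy=2.48 w0.0124
bands {'y': [91.8, 92.8], 'g': [83.8, 91.3], 'r': [92.8, 99.0]} {'y': 1.0, 'g': 7.5, 'r': 6.2} tot 14.7
```

View pics/c16.png

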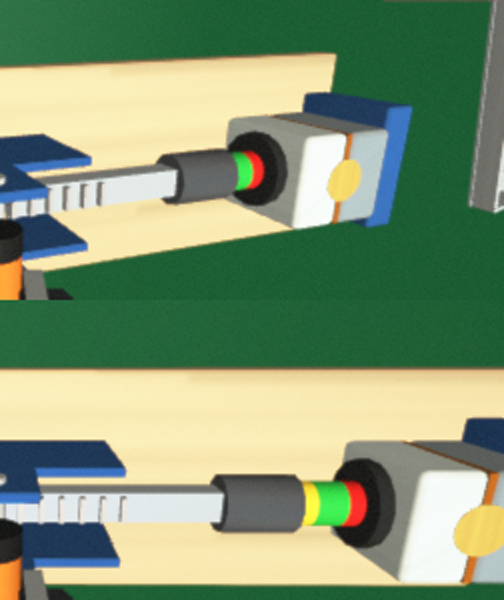

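```bash
python3 - <<'E'
from h import *
env.dwell(.5); st(); look('w17.png'); snap('top','t17.png'); snap('scene','s17.png')
E
python3 -c "
import cv2,numpy as np
a=cv2.imread('pics/t17.png')[110:310,80:370];b=cv2.imread('pics/s17.png')[110:340,150:440]
cv2.imwrite('pics/c17.png',np.hstack([cv2.resize(a,(400,276)),cv2.resize(b,(348,276))]))"
```

```text
t24.53 a=0.362 fy=3.25 w0.0124
bands {'y': [90.3, 91.0], 'g': [84.0, 91.5], 'r': [92.8, 98.8]} {'y': 0.7, 'g': 7.5, 'r': 6.0} tot 14.2
```

View pics/c17.png

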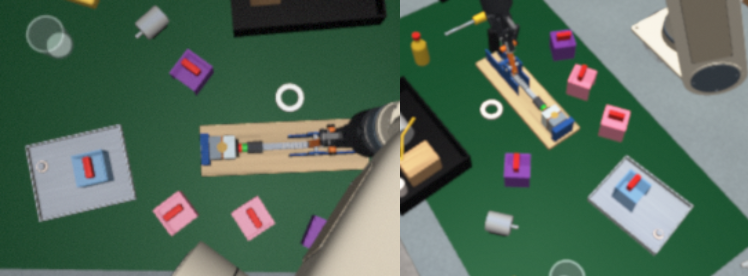

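View pics/w17.png

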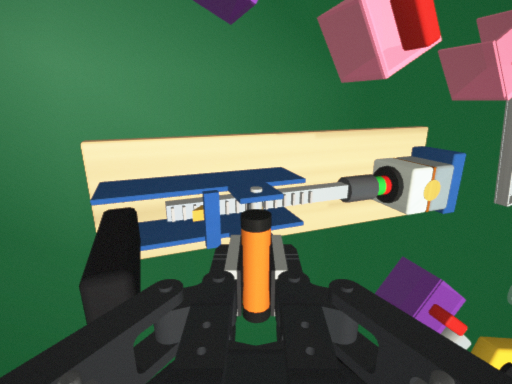

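The wrist view shows only green and red past the sleeve, around (382,186). The case sits against the end jaw at (450,180), and the fingers are pinching the bar at (257,265). The top view shows the hood upright in the tray and the other things in place, so I'm handing in.

```bash
python3 -c "
from cell import *
close_job(); print(current_time())"
```

```text
the job is handed in; nothing more can be done
the job is handed in; nothing more can be done
```

I moved the clear hood to the tray and clamped the case with five trigger pulls. I handed in at about 24.7 s with the trigger still held fully pulled. `close_job` gives no verdict, so the outcome below rests on my own last checks.

- **Hood:** it met the tray floor at the expected height. The last top and scene pictures show it upright, let go and clear of the roller.
- **Pressure:** the yellow band is in the sleeve, with about 8 mm of green and all of the red showing. That puts the pin about 10 mm in, against the allowed 6 to 18 mm.
- **Trigger:** measured at about 0.36 rad with the fingers closed on the bar. I measured only about 3 N along the pull, while the fingers were set to grip with 40 N.
- **Case and the rest of the bench:** the case is still against the end jaw, and I saw nothing else moved in the pictures.

**Disagreements:**
- My fitted clamp position put the bar 2 to 3 mm off along the rod. I corrected this by feeling for the bar's rest stop.
- The trigger angle read up to 0.370 rad at full pull, slightly over the stated 0.36, which is about half a millimetre of error in that zero.
- The band reading also marked 1 mm or less of "yellow" between green and red. I took this for colour blending, because the pictures show none there.

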